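# Advance the eyelet feed and hold the press's recessed reset

## Task

Bring the eyelet press back to its start: first swing the feeder's sprung advance lever all the way to its stop and let it spring back. Then take the reset pin (the tall tool with the straight slim handle) out of the tool holder, put its shank down through the round hole in the control box and push the recessed reset button fully down; finish while still gripping the pin and holding the button down. Leave the other tools and the things lying about where they are.

Things in the scene. Friction and masses are not known exactly. Their poses are not given: they have to be found in the camera images.
- feeder: Eyelet feeder, fixed: low cast block on a base plate, 120 (x) x 110 (y) x 60 mm high. Origin: centre of its underside, z up. On its top a flat steel lever turns about a vertical pin; it reaches out over the block on the origin's -x side.
- lever (a joint): Angle of the feeder's sprung advance lever about the vertical, 0 at rest, 1.0 rad at its far stop; grows counter-clockwise seen from above. A spring always pushes it back to 0; at the knob this takes about 2 N at rest and 4 N at the stop. Released, it swings back in about a second.
- lever_knob (a point): Centre of the flat top of the lever's knob: an upright round black post, 18 mm across, standing 41 mm above the lever's arm at 80 mm from the hinge; top 114 mm above the table, lever arm's upper face at 76 mm. At rest it lies from the hinge at 2.64 rad (feeder frame, from +x towards +y), at the stop at 3.64 rad.
- lever_hinge (a point): Lever's hinge point: 30 mm from the feeder's origin along its +x, 68 mm above the table; the hinge axis is vertical. A round hub, 26 mm across, reaches 78 mm above the table there.
- control: Press control box, fixed: cream block 130 (x) x 150 (y) x 70 mm high. Origin: centre of its underside. On top: a dark display on the +x side (14 mm high), a small black rotary knob, a tiny lamp, and the reset hole.
- reset_hole (a point): Centre of the mouth of the reset hole in the control box's top, 70 mm above the table, at (-30, 35) mm from the box's origin in its frame. Round, 18 mm across, with a thin steel rim, straight down, axis vertical. The reset button lies inside: its flat top, 15.6 mm across, is 22 mm below the mouth when not pressed.
- reset (a joint): How far the recessed reset button is pushed down, 0 up, 0.006 m fully down. Spring: starts to move at about 2 N, fully down at about 5.5 N; it comes up again when let go.
- holder: Wooden tool holder, fixed: block 60 (x) x 170 (y) x 62 mm high with three vertical holes, 10 mm across and 56 mm deep, in a row along its y at -55, 0 and 55 mm. Origin: centre of its underside. Three tools stand in the holes in any order.
- pin: Reset pin (about 50 g), standing in one of the holder's holes: the tallest of the three tools, with a straight slim black handle and a flat top. Origin: its tip, the lower end of the shank; its z axis points up to the handle. Round steel shank 7 mm across from 0 to 52 mm, flange 20 mm across from 52 to 58 mm (resting on the holder's top), round handle 16 mm across from 58 to 122 mm. Standing in the holder its top is 132 mm above the table.
- pin_grip (a point): Point on the reset pin's axis in the upper part of its handle, 105 mm above its tip (115 mm above the table while it stands in the holder), a good place to grip.
- punch: Another tool in the holder, not needed: mushroom-shaped head 34 mm across, top 110 mm above the table. Origin: its lower tip.
- awl: Another tool in the holder, not needed: pear-shaped handle 30 mm across, top 109 mm above the table. Origin: its lower tip.
- tape: Bystander: roll of tape, cardboard ring 84 mm across, 24 mm high, lying flat. Origin: centre of its underside.
- dish: Bystander: white plastic dish of eyelets, 84 mm across, 22 mm high. Origin: centre of its underside.
- spool: Bystander: blue spool, 52 mm across, 57 mm high, standing. Origin: centre of its underside.
- oil: Bystander: small amber oil bottle, 48 mm across, 120 mm high, standing. Origin: centre of its underside.
- tray: Bystander: open grey tray of brass snaps, 80 x 100 x 30 mm. Origin: centre of its underside.
- hammer: Bystander: hammer, 220 mm long, lying. Origin: near its middle.
There are look-alikes about, which are no part of the job. What is shaped like the control but pink is not meant.

How it is judged:
On the way, in this order (a step that is already met when the one before it is completed fails the run):
1. the feeder's lever is swung to its stop (at least 0.92 of 1.0 rad) (value of joint lever above 0.92 rad), for 0.05 s.
2. the lever is let go and has sprung back (below 0.1 rad, not touched by the robot) (value of joint lever below 0.1 rad and contact force between each of the arm, the fingers and feeder below 0.1 N), for 0.2 s.
3. the reset pin is gripped and lifted out of the holder (z of pin in the frame of holder above 0.065 m and contact force between the fingers and pin above 1 N), for 0.2 s.
At the end, for the whole second after the job is handed in: The gripped pin stands in the reset hole (tip within 9 mm of its axis, over 22 mm deep), pushes with over 1.5 N and holds the button at least 4.5 of 6 mm down; the lever is back at rest (under 0.1 rad) and the other two tools are within 25 mm of their places (value of joint reset above 0.0045 m and horizontal distance between pin and reset_hole below 0.009 m and z of pin in the frame of reset_hole below -0.022 m and contact force between pin and control above 1.5 N and contact force between the fingers and pin above 1 N and value of joint lever below 0.1 rad and not (distance of punch from where it was at the start of the episode above 0.025 m) and not (distance of awl from where it was at the start of the episode above 0.025 m)); the arm keeps its last pose, push and grip.
It fails at once if the punch or the awl is moved over 30 mm (distance of any of punch, awl from where it was at the start of the episode above 0.03 m).
It fails at once if one of the bystanders is moved over 30 mm (distance of any of tape, dish, spool, oil, tray, hammer from where it was at the start of the episode above 0.03 m).
It also fails if it takes over 58 s, if anything falls off the work surface, if the arm or the gripper's body presses on something with over 40 N, if the wrist force passes 120 N, or if a joint passes its speed limit or range.

## Robot

A 6-joint arm with a two-finger parallel gripper is mounted at the origin on the work surface. World frame = base frame: x ahead of the robot, y to its left, z up, the work surface at z = 0. Lengths are in m, angles in rad, forces in N, time in s.
With the tool pointing down it reaches from about 0.35 to 0.925 m from the base axis. Payload 6.4 kg.
Tool frame: the origin (TCP) lies between the finger pads; the fingertips stand 11 mm ahead of it and the grasp point (between the pads) lies 8 mm behind it (tips_ahead is the distance from the TCP to the fingertips, in m); z points along the fingers, y is the direction in which the jaws open and shut (so a half turn about z gives the same grasp; the last joint's range is limited). The gripper opens to 85 mm and grips with 20 to 120 N. Pads are 22 mm wide; open, the fingers measure 114 mm over their backs; the gripper's body (76 mm by 85 mm) begins 54 mm behind the grasp point. The pads swing forward as they close: fully open they stand 13 mm farther back than shut.
Start: joints at [-1.356, 0.245, 1.558, -0, 1.339, -0.174], TCP at [0.246, -0.601, 0.242] pointing down, gripper open.
Joint ranges: [-3.13, 3.13], [-1.02, 2.26], [0.13, 2.54], [-0.95, 4.09], [0.21, 2.88], [-2.74, 2.74]. Speed limits (rad/s): [2.57, 2.57, 3.14, 3.14, 3.14, 3.14].

## Interface

Orientations are given as a 3x3 rotation matrix whose columns are the frame's x, y, z axes.
In Python, from rig import * gives the robot as it stands.
- The arm moves only by the shell command python3 -m pendant 'ROWS' [FORCE]. ROWS is JSON, a list of rows, each an object with "hand": the opening, from 0 (shut) to 1 (fully open); "translation": the shift along the tool's x, y, z in m, a list of three; "turn": the turn, a rotation vector about the tool's x, y, z in degrees, a list of three. In form: [{"hand": hand, "translation": [x, y, z], "turn": [ax, ay, az]}, ...]. A call has 1 to 20 rows; each row is the pose to reach, as a shift and turn from the pose commanded when the call began, along the tool's axes at that moment; what a row does not reach only later rows make up. A row lasts 1/8 s, in which the tool goes at most 62.5 mm and 10.7 degrees, less where a joint would pass 70% of its speed; a pose out of reach is approached as far as the arm can. A call with a gripper value outside its range is refused whole. The fingers move at their own pace and stop on an object; FORCE is the grip in N (left out, the last holds). Time passes only in rows, so rows that repeat a pose let the fingers close. It gives the time, the measured TCP pose, the force and the opening at its end, in the units of the state.
- observe(): the state, without advancing time (a new reading comes with each control period).
- snapshot(name): name is "scene" or "top" or "wrist"; returns the picture (400x640x3 uint8, blue, green, red); there is no depth.
- get_calibration(name): a dict with "fovy" (degrees; the focal length in pixels is half the picture's height over the tangent of half this angle, whatever the lens; pixels are square), "cx", "cy" (the principal point, pixels), "world_to_cam" (4x4, takes a point from world to camera coordinates). Camera axes: x right, y down, z forward; pixel columns grow to the right and rows downward; lengths in m; the calibration is good to about 2 mm. A picture is of the moment at which its call begins: read the wrist's pose just before it. get_calibration takes no time and is no camera call; for the wrist camera it gives the pose at the moment of the call.
- sign_off(): hands the job in, once; it reports no verdict.
Trained networks look in the newest picture that a camera, given by its name, has taken for a name from the list of things; names that differ only in an ending like _2 or _b are one class to them, and where a whole thing is asked for, a point or a joint stands for the part that bears it (a point fixed in the world has none). Each returns a list of dicts, best first, with "conf" (0 to 1); they miss things now and then, are a little off and sometimes report something else, mostly with a low value. They report only what shows in the picture. A call takes as long as a camera call. They do not tell look-alikes from the thing itself.
- cut_out(camera, query): "region" (400x640 bool, what is visible of it) and "rect" ([left, top, right, bottom] in pixels, round what is visible of it).
The state is a dict: "time_s": time; "joints": joint angles; "joint_vel": joint speeds; "effort": joint torques, N m; "tool_pos": TCP position; "orientation": TCP orientation; "force": force on the tool from outside, world axes, zero at the start; "wrist_torque": the same for the moment, N m; "gripper_width": finger opening in m.
Only numpy, scipy, OpenCV 4.12 (cv2) and the standard library are available. Lean on these libraries where they do the work, as an engineer would, in place of code of your own. Each camera call takes 0.05 s, during which the arm holds its last target. There are 200 camera calls.

## Working session

There is one attempt and no reset: what is moved stays moved. The work goes in short steps, Python scripts to look and compute and a shell command to move; the robot and the scene stay as the last step left them, time stands still between calls to the robot, and variables do not carry over. Pictures are saved under pics/ and viewed, on a budget of 10 in all, crops included, one or two more only if the job needs it, and the job is handed in when it is done.

```bash
mkdir -p pics; python3 - <<'E'
from rig import *
import cv2,numpy as np
for c in ("scene","top"):
    im=snapshot(c); cv2.imwrite(f"pics/{c}0.png",im)
    k=get_calibration(c); print(c,k["fovy"],k["cx"],k["cy"],np.round(k["world_to_cam"],4).tolist())
    for q in ("feeder","lever_knob","control","holder","pin","punch","awl"):
        for d in cut_out(c,q)[:3]:
            m=d["region"]; ys,xs=np.nonzero(m)
            print(q,round(d["conf"],2),[int(v) for v in d["rect"]],len(xs),xs.mean().round(1) if len(xs) else 0,ys.mean().round(1) if len(xs) else 0)
s=observe();print(s["time_s"],s["tool_pos"],s["orientation"],s["force"],s["gripper_width"])
E
```

```text
scene 51.14460462725295 327.68987971433023 198.69599934368804 [[0.834, 0.5513, 0.0229, -0.4044], [0.3448, -0.4884, -0.8016, -0.09], [-0.4308, 0.6764, -0.5974, 1.3693], [0.0, 0.0, 0.0, 1.0]]
feeder 0.82 [326, 193, 386, 261] 2012 358.8 232.4
lever_knob 0.82 [358, 192, 372, 229] 233 363.3 211.1
lever_knob 0.73 [357, 140, 420, 190] 2118 386.9 165.2
control 0.92 [306, 121, 361, 164] 1777 333.2 141.9
control 0.64 [359, 140, 417, 192] 2091 387.4 165.3
holder 0.93 [226, 271, 300, 349] 2718 262.8 307.0
pin 0.76 [239, 284, 249, 314] 238 244.4 299.3
punch 0.49 [254, 273, 273, 298] 266 263.3 283.4
awl 0.47 [276, 258, 289, 281] 197 280.4 269.2
awl 0.23 [259, 335, 311, 400] 1316 286.4 361.9
top 44.39623905283681 317.9698715853353 194.41719457640727 [[0.0117, -0.9999, -0.0062, -0.0039], [-0.9915, -0.0108, -0.1297, 0.5115], [0.1296, 0.0077, -0.9915, 1.6002], [0.0, 0.0, 0.0, 1.0]]
feeder 0.83 [297, 153, 339, 195] 1164 318.0 175.0
lever_knob 0.42 [303, 161, 324, 181] 162 312.4 170.5
lever_knob 0.33 [370, 132, 384, 148] 224 376.6 138.6
control 0.98 [191, 171, 244, 223] 2003 216.9 197.9
control 0.79 [178, 239, 234, 292] 2133 205.4 266.3
control 0.4 [299, 152, 339, 201] 1183 318.1 174.9
holder 0.59 [385, 179, 442, 202] 1017 414.9 189.8
pin 0.5 [430, 188, 438, 189] 23 433.3 187.7
punch 0.43 [410, 180, 419, 188] 78 417.5 186.0
awl 0.51 [396, 183, 405, 190] 62 399.7 186.3
0.8 [ 0.24643394 -0.60149444  0.24232334] [[ 9.25349276e-01  3.79115702e-01  3.15563434e-05]
 [ 3.79115703e-01 -9.25349276e-01 -3.48048453e-05]
 [ 1.60055761e-05  4.41701437e-05 -9.99999999e-01]] [ 0.69025454 -0.3086826   0.36766795] 0.08536624578882084
```

View pics/scene0.png

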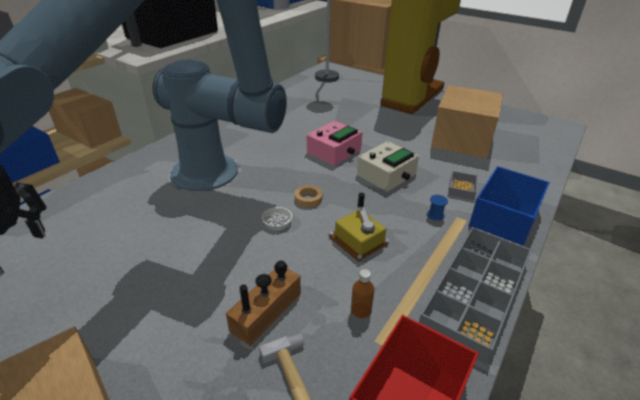

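View pics/top0.png

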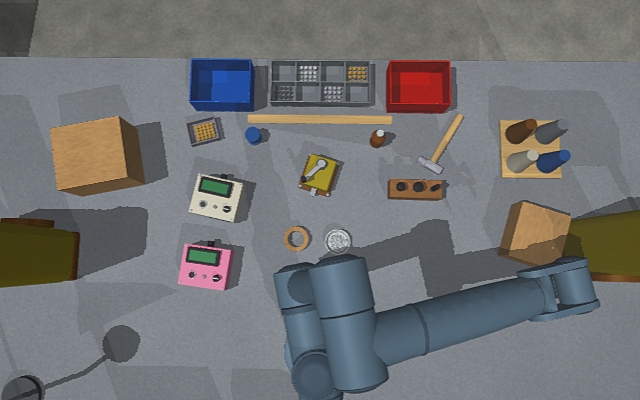

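The scene view shows the cream control at (387,165), the feeder at (358,232) and the holder at (263,307) with the tall pin at (244,299). In the top view the same things are at (217,198), (318,175) and (415,190), with the pin at the right end near (435,187). Next I'll work out coarse positions and enlarge the top view.

```bash
cat > h.py <<'E'
from rig import *
import cv2,numpy as np
def ray(k,u,v):
    f=200/np.tan(np.radians(k["fovy"])/2);T=np.array(k["world_to_cam"]);R=T[:3,:3]
    return -R.T@T[:3,3], R.T@np.array([(u-k["cx"])/f,(v-k["cy"])/f,1])
def onz(k,u,v,z):
    o,d=ray(k,u,v);return o+d*(z-o[2])/d[2]
def proj(k,P):
    f=200/np.tan(np.radians(k["fovy"])/2);T=np.array(k["world_to_cam"])
    c=(T[:3,:3]@np.atleast_2d(P).T).T+T[:3,3];return np.c_[k["cx"]+f*c[:,0]/c[:,2],k["cy"]+f*c[:,1]/c[:,2]]
def tool(P):  # world point -> current tool frame
    s=observe();return np.array(s["orientation"]).T@(np.asarray(P)-s["tool_pos"])
E
python3 - <<'E'
from h import *
im=cv2.imread("pics/top0.png");k=get_calibration("top")
c=[cv2.resize(im[y:y+60,x:x+80],None,fx=5,fy=5,interpolation=cv2.INTER_CUBIC) for x,y in((180,165),(280,145),(375,160),(180,235))]
cv2.imwrite("pics/crops.png",np.vstack([np.hstack(c[:2]),np.hstack(c[2:])]))
for n,u,v,z in(("ctl",217,195,.07),("feeder",318,175,.05),("pin",433,187,.13),("holderL",390,187,.062),("holderR",441,187,.062),("knob",306,180,.114),("hub",321,163,.078),("oil",378,138,.08),("spool",253,135,.05),("hammerhead",431,166,.02)):
    print(n,onz(k,u,v,z).round(3))
E
```

```text
ctl [0.501 0.331 0.07 ]
feeder [0.574 0.002 0.05 ]
pin [ 0.526 -0.359  0.13 ]
holderL [ 0.535 -0.234  0.062]
holderR [ 0.537 -0.401  0.062]
knob [0.547 0.04  0.114]
hub [ 0.609 -0.007  0.078]
oil [ 0.694 -0.193  0.08 ]
spool [0.708 0.222 0.05 ]
hammerhead [ 0.614 -0.379  0.02 ]
```

View pics/crops.png

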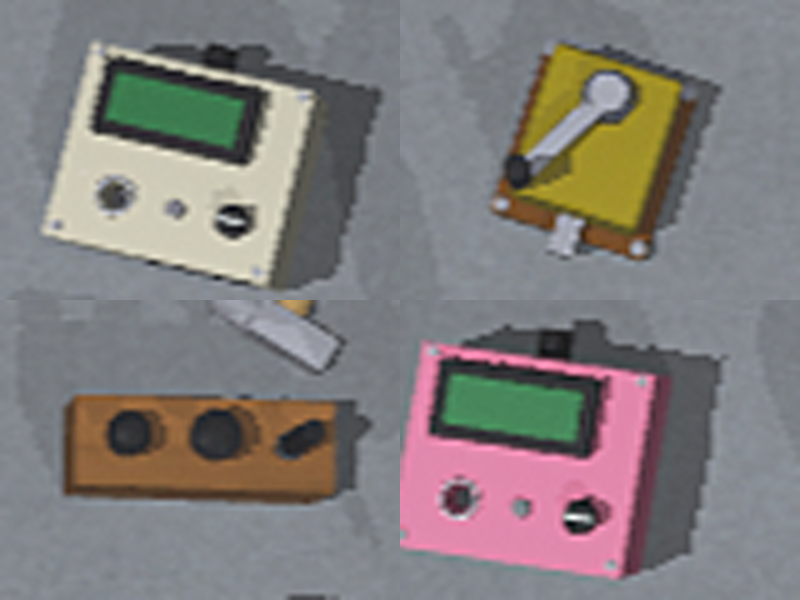

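The enlarged top view shows the lever's knob at top-image pixel (303,179), the hub at (321.6,163.6), the cream box's reset hole at (202.6,203.6), and the pin as the slim tool at the right end of the holder. I'll move over the feeder with the hand shut and look through the wrist camera.

```bash
python3 -m pendant '[{"hand":0,"translation":[0.27,-0.257,-0.01],"turn":[0,0,18]},{"hand":0,"translation":[0.27,-0.257,-0.01],"turn":[0,0,18]},{"hand":0,"translation":[0.27,-0.257,-0.01],"turn":[0,0,18]},{"hand":0,"translation":[0.27,-0.257,-0.01],"turn":[0,0,18]},{"hand":0,"translation":[0.27,-0.257,-0.01],"turn":[0,0,18]},{"hand":0,"translation":[0.27,-0.257,-0.01],"turn":[0,0,18]},{"hand":0,"translation":[0.54,-0.515,-0.01],"turn":[0,0,37]},{"hand":0,"translation":[0.54,-0.515,-0.01],"turn":[0,0,37]},{"hand":0,"translation":[0.54,-0.515,-0.01],"turn":[0,0,37]},{"hand":0,"translation":[0.54,-0.515,-0.01],"turn":[0,0,37]},{"hand":0,"translation":[0.54,-0.515,-0.01],"turn":[0,0,37]},{"hand":0,"translation":[0.54,-0.515,-0.01],"turn":[0,0,37]},{"hand":0,"translation":[0.54,-0.515,-0.01],"turn":[0,0,37]},{"hand":0,"translation":[0.54,-0.515,-0.01],"turn":[0,0,37]},{"hand":0,"translation":[0.54,-0.515,-0.01],"turn":[0,0,37]},{"hand":0,"translation":[0.54,-0.515,-0.01],"turn":[0,0,37]}]'
python3 - <<'E'
from h import *
k=get_calibration("wrist");im=snapshot("wrist");cv2.imwrite("pics/w1.png",im)
np.save("w1.npy",np.array([k["fovy"],k["cx"],k["cy"],*np.array(k["world_to_cam"]).ravel()]))
s=observe();print(s["time_s"],s["tool_pos"],np.round(s["orientation"],3).tolist(),s["joints"])
kt=get_calibration("top");print("knob,hub top",onz(kt,303,179,.114),onz(kt,321.6,163.6,.078),"hole",onz(kt,202.6,203.6,.07),"pin",onz(kt,436.5,186.5,.132))
for q in("lever_knob","feeder","lever"):
  for d in cut_out("wrist",q)[:2]:print(q,d["conf"],d["rect"])
E
```

```text
time_s: 2.8
tool_pos: [0.5507, 0.0784, 0.2524]
orientation: [[0.967, -0.256, 0.0], [-0.256, -0.967, -0.0], [0.0, 0.0, -1.0]]
force: [0.0, -0.4, -1.0]
gripper_width: -0.0001
2.85 [0.55070949 0.07857107 0.25240194] [[0.967, -0.256, 0.0], [-0.256, -0.967, -0.0], [0.0, 0.0, -1.0]] [-6.20622897e-02  1.73772167e-02  1.78993164e+00 -1.00854493e-04
  1.33416935e+00  1.76771224e+00]
knob,hub top [0.54987143 0.04941367 0.114     ] [ 0.60732222 -0.00916761  0.078     ] hole [0.4724775  0.37661741 0.07      ] pin [ 0.52762924 -0.36978223  0.132     ]
lever_knob 0.82 [336.8, 86.7, 406.8, 190.9]
feeder 0.84 [330.3, 74.3, 435.9, 195.8]
lever 0.86 [338.2, 87.1, 409.1, 194.1]
lever 0.6 [107.5, 34.0, 182.4, 94.1]
```

View pics/w1.png

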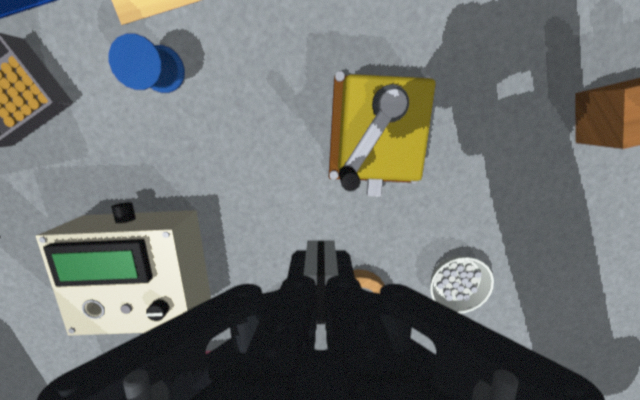

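The wrist view shows the knob top at (349,179), the hub at (391,102), the cream box's hole at (94,308) and the shut fingertips at about (322,245). I'll turn these into world positions.

```bash
python3 - <<'E'
from h import *
a=np.load("w1.npy");k=dict(fovy=a[0],cx=a[1],cy=a[2],world_to_cam=a[3:].reshape(4,4))
K=onz(k,349,178,.114);H=onz(k,391.5,102,.078);print("knob",K,"hub",H,"hole",onz(k,93.5,308.5,.07),"cam",ray(k,0,0)[0])
print("dist",np.hypot(*(K-H)[:2]),"ang",np.arctan2(*(K-H)[1::-1]))
E
```

```text
knob [0.557526   0.04947026 0.114     ] hub [ 0.61010901 -0.00738186  0.078     ] hole [0.47183744 0.37448829 0.07      ] cam [0.61927426 0.05943513 0.38354498]
dist 0.077441180510844 ang 2.317203816090301
```

```bash
python3 -m pendant '[{"hand":0,"translation":[0.011,-0.013,0.05],"turn":[0,0,0]},{"hand":0,"translation":[0.011,-0.013,0.10],"turn":[0,0,0]},{"hand":0,"translation":[0.011,-0.013,0.14],"turn":[0,0,0]},{"hand":0,"translation":[0.011,-0.013,0.157],"turn":[0,0,0]},{"hand":0,"translation":[0.011,-0.013,0.157],"turn":[0,0,0]}]'
python3 -m pendant '[{"hand":0,"translation":[0,0.017,0],"turn":[0,0,0]},{"hand":0,"translation":[-0.004,0.026,0],"turn":[0,0,0]},{"hand":0,"translation":[-0.008,0.035,0],"turn":[0,0,0]},{"hand":0,"translation":[-0.010,0.045,0],"turn":[0,0,0]},{"hand":0,"translation":[-0.012,0.054,0],"turn":[0,0,0]},{"hand":0,"translation":[-0.011,0.064,0],"turn":[0,0,0]},{"hand":0,"translation":[-0.010,0.074,0],"turn":[0,0,0]},{"hand":0,"translation":[-0.007,0.084,0],"turn":[0,0,0]},{"hand":0,"translation":[-0.007,0.084,0],"turn":[0,0,0]}]'
python3 - <<'E'
from h import *
im=snapshot("scene");im2=snapshot("top")
cv2.imwrite("pics/s2.png",np.hstack([cv2.resize(im[170:270,310:410],(400,400)),cv2.resize(im2[140:205,285:350],(400,400),interpolation=cv2.INTER_CUBIC)]))
E
```

```text
time_s: 3.62
tool_pos: [0.5645, 0.0894, 0.0948]
orientation: [[0.967, -0.254, -0.002], [-0.254, -0.967, 0.0], [-0.002, 0.0, -1.0]]
force: [-0.5, 0.4, -0.0]
gripper_width: -0.0001
time_s: 4.75
tool_pos: [0.5367, 0.0095, 0.096]
orientation: [[0.967, -0.256, 0.001], [-0.256, -0.967, 0.0], [0.001, -0.0, -1.0]]
force: [-1.3, 4.0, 0.5]
gripper_width: 0.0001
```

View pics/s2.png

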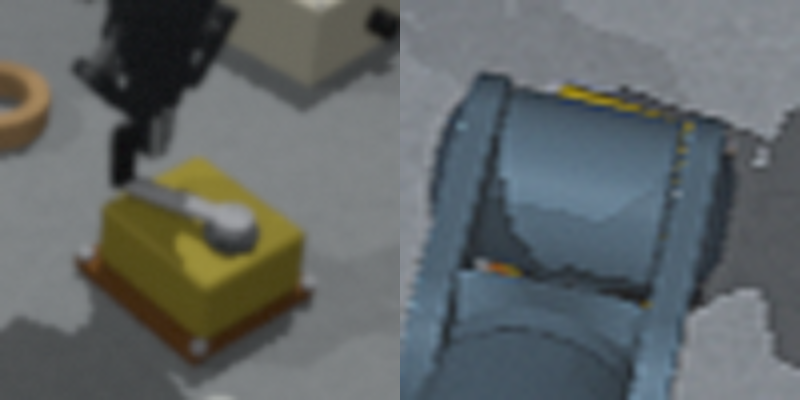

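The scene crop shows the lever swung round with the fingers against its post, at 4 N. I'll keep pushing in small steps until the force jumps at the stop.

```bash
python3 -m pendant '[{"hand":0,"translation":[0.001,0.004,0],"turn":[0,0,0]},{"hand":0,"translation":[0.003,0.008,0],"turn":[0,0,0]},{"hand":0,"translation":[0.003,0.008,0],"turn":[0,0,0]}]'
python3 -m pendant '[{"hand":0,"translation":[0.001,0.004,0],"turn":[0,0,0]},{"hand":0,"translation":[0.001,0.004,0],"turn":[0,0,0]}]'
```

```text
time_s: 5.22
tool_pos: [0.5377, 0.0013, 0.0954]
orientation: [[0.967, -0.254, 0.0], [-0.254, -0.967, -0.0], [0.0, 0.0, -1.0]]
force: [-1.6, 3.7, 1.7]
gripper_width: -0.0004
time_s: 5.48
tool_pos: [0.5379, -0.0021, 0.0954]
orientation: [[0.967, -0.255, 0.001], [-0.255, -0.967, 0.001], [0.001, -0.002, -1.0]]
force: [0.3, 6.9, 1.5]
gripper_width: -0.0005
```

```bash
python3 -m pendant '[{"hand":0,"translation":[0,0.002,0],"turn":[0,0,0]},{"hand":0,"translation":[0,0.004,0],"turn":[0,0,0]},{"hand":0,"translation":[0,0.004,0],"turn":[0,0,0]}]'
```

```text
time_s: 5.85
tool_pos: [0.5378, -0.003, 0.0955]
orientation: [[0.967, -0.256, 0.004], [-0.256, -0.967, 0.007], [0.002, -0.008, -1.0]]
force: [5.8, 20.4, -0.4]
gripper_width: -0.0004
```

The force rose to 21 N with almost no further motion, so the lever is at its stop. I'll back off slightly, lift clear, and go over the holder with the hand open.

```bash
python3 -m pendant '[{"hand":0,"translation":[0,-0.005,-0.03],"turn":[0,0,0]},{"hand":0,"translation":[0,-0.005,-0.09],"turn":[0,0,0]},{"hand":0,"translation":[0,-0.005,-0.15],"turn":[0,0,0]},{"hand":0,"translation":[0,-0.005,-0.165],"turn":[0,0,0]},{"hand":0,"translation":[0,-0.005,-0.165],"turn":[0,0,0]}]'
python3 - <<'E'
from h import *
im=snapshot("scene");cv2.imwrite("pics/s3.png",cv2.resize(im[170:270,310:410],(400,400)))
E
python3 -m pendant '[{"hand":0.5,"translation":[0.012,0.052,0],"turn":[0,0,-10]},{"hand":0.5,"translation":[0.024,0.104,0],"turn":[0,0,-20]},{"hand":0.5,"translation":[0.036,0.156,0],"turn":[0,0,-30]},{"hand":0.5,"translation":[0.048,0.208,0],"turn":[0,0,-40]},{"hand":0.5,"translation":[0.060,0.260,0],"turn":[0,0,-50]},{"hand":0.5,"translation":[0.072,0.312,0],"turn":[0,0,-60]},{"hand":0.5,"translation":[0.084,0.35,0],"turn":[0,0,-70]},{"hand":0.5,"translation":[0.094,0.388,0],"turn":[0,0,-80]},{"hand":0.5,"translation":[0.094,0.388,0],"turn":[0,0,-90]},{"hand":0.5,"translation":[0.094,0.388,0],"turn":[0,0,-100]},{"hand":0.5,"translation":[0.094,0.388,0],"turn":[0,0,-105]},{"hand":0.5,"translation":[0.094,0.388,0],"turn":[0,0,-105]}]'
python3 - <<'E'
from h import *
k=get_calibration("wrist");im=snapshot("wrist");im2=cv2.imread("pics/s3.png")
cv2.imwrite("pics/w4.png",im);np.save("w4.npy",np.array([k["fovy"],k["cx"],k["cy"],*np.array(k["world_to_cam"]).ravel()]))
for q in("pin","punch","awl","holder"):
  for d in cut_out("wrist",q)[:2]:print(q,d["conf"],d["rect"])
s2=np.zeros((400,160,3),np.uint8);s2[:160]=cv2.resize(im2,(160,160));cv2.imwrite("pics/w4v.png",np.hstack([im,s2]))
print(observe()["joints"])
E
```

```text
time_s: 6.48
tool_pos: [0.5383, -0.0023, 0.261]
orientation: [[0.967, -0.254, 0.002], [-0.254, -0.967, -0.001], [0.003, 0.001, -1.0]]
force: [0.1, 0.2, -0.3]
gripper_width: 0.0
time_s: 8.02
tool_pos: [0.5291, -0.4002, 0.2569]
orientation: [[-0.003, 1.0, -0.004], [1.0, 0.004, 0.003], [0.003, -0.004, -1.0]]
force: [-0.7, 0.1, 0.0]
gripper_width: 0.043
pin 0.58 [313.6, 147.4, 331.3, 176.9]
punch 0.83 [303.9, 78.3, 342.6, 116.9]
awl 0.96 [311.9, 8.6, 341.8, 50.5]
holder 0.72 [292.7, 0.0, 361.1, 183.9]
[-8.17632054e-01  2.64983203e-01  1.50206684e+00 -1.03436045e-04
  1.37552784e+00 -8.21795580e-01]
```

View pics/w4v.png

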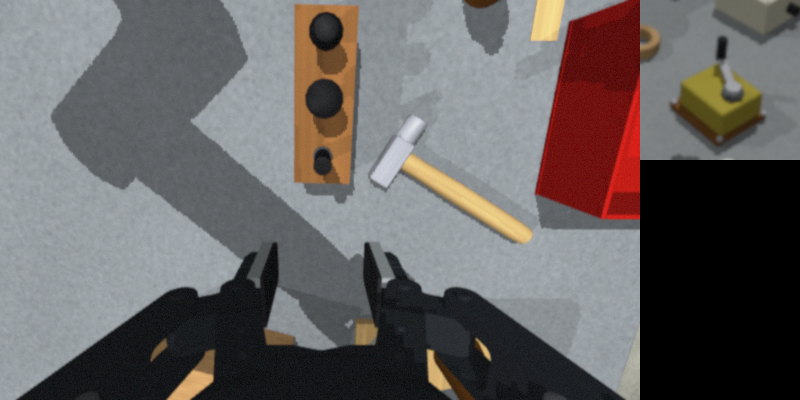

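The wrist view shows the pin at (322,148–175) at the near end of the holder, with the punch at (324,98) and the awl at (326,30). The inset shows the lever back at rest.

```bash
python3 - <<'E'
from h import *
a=np.load("w4.npy");k=dict(fovy=a[0],cx=a[1],cy=a[2],world_to_cam=a[3:].reshape(4,4))
o=ray(k,0,0)[0];print("cam",o,k["fovy"])
print("pin if top at 155/169:",onz(k,322,155,.132),onz(k,322,169,.132),"punch",onz(k,324,98,.1),"awl",onz(k,326,31,.1))
for c in((295,5),(358,5),(350,184),(295,182)):print(c,onz(k,*c,.062))
im=cv2.imread("pics/w4.png");cv2.imwrite("pics/w4p.png",cv2.resize(im[120:200,280:380],None,fx=5,fy=5,interpolation=cv2.INTER_CUBIC))
for P in((.5276,-.37),(.53,-.366)):
  print(proj(k,[[*P,.132],[*P,.07]]))
E
```

```text
cam [ 0.52939122 -0.3305416   0.38831994] 65.83779862805025
pin if top at 155/169: [ 0.52973517 -0.36436615  0.132     ] [ 0.52980383 -0.37607246  0.132     ] punch [ 0.53125469 -0.31819512  0.1       ] awl [ 0.5325235  -0.26485378  0.1       ]
(295, 5) [ 0.50390565 -0.23457514  0.062     ]
(358, 5) [ 0.56246418 -0.23438759  0.062     ]
(350, 184) [ 0.56028734 -0.40473281  0.062     ]
(295, 182) [ 0.50083665 -0.40284442  0.062     ]
[[319.39639726 161.76826723]
 [319.8517572  152.49918588]]
[[322.30782781 156.97672432]
 [322.21527725 148.57942974]]
```

View pics/w4p.png

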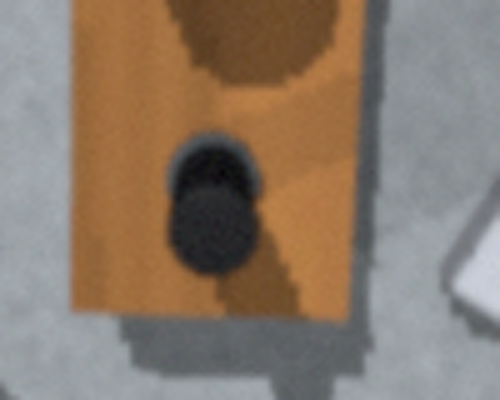

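The enlargement puts the pin's top disc at (322.6,166), so the pin is at about (0.530, -0.3735). That agrees with the holder's geometry. Next: grip it, then lift.

```bash
python3 -m pendant '[{"hand":0.5,"translation":[0.027,0.001,0.0],"turn":[0,0,0]},{"hand":0.5,"translation":[0.027,0.001,0.05],"turn":[0,0,0]},{"hand":0.5,"translation":[0.027,0.001,0.10],"turn":[0,0,0]},{"hand":0.5,"translation":[0.027,0.001,0.13],"turn":[0,0,0]},{"hand":0.5,"translation":[0.027,0.001,0.15],"turn":[0,0,0]},{"hand":0.5,"translation":[0.027,0.001,0.15],"turn":[0,0,0]},{"hand":0,"translation":[0.027,0.001,0.15],"turn":[0,0,0]},{"hand":0,"translation":[0.027,0.001,0.15],"turn":[0,0,0]},{"hand":0,"translation":[0.027,0.001,0.15],"turn":[0,0,0]},{"hand":0,"translation":[0.027,0.001,0.15],"turn":[0,0,0]},{"hand":0,"translation":[0.027,0.001,0.15],"turn":[0,0,0]},{"hand":0,"translation":[0.027,0.001,0.15],"turn":[0,0,0]}]' 80
```

```text
time_s: 9.78
tool_pos: [0.5318, -0.3747, 0.1123]
orientation: [[-0.005, 1.0, 0.002], [1.0, 0.005, -0.002], [-0.002, 0.002, -1.0]]
force: [-0.7, 0.3, 6.3]
gripper_width: 0.0138
```

```bash
python3 -m pendant '[{"hand":0,"translation":[0,0,-0.02],"turn":[0,0,0]},{"hand":0,"translation":[0,0,-0.04],"turn":[0,0,0]},{"hand":0,"translation":[0,0,-0.06],"turn":[0,0,0]},{"hand":0,"translation":[0,0,-0.09],"turn":[0,0,0]},{"hand":0,"translation":[0,0,-0.12],"turn":[0,0,0]},{"hand":0,"translation":[0,0,-0.14],"turn":[0,0,0]},{"hand":0,"translation":[0,0,-0.14],"turn":[0,0,0]},{"hand":0,"translation":[0,0,-0.14],"turn":[0,0,0]}]'
python3 - <<'E'
from h import *
a=snapshot("wrist");b=snapshot("scene");cv2.imwrite("pics/b5.png",b)
for d in cut_out("scene","pin")[:2]:print(d["conf"],d["rect"]);r=d["rect"]
s=observe();p=proj(get_calibration("scene"),[s["tool_pos"]])[0].astype(int);print(p,s["tool_pos"])
u,v=p;cr=cv2.resize(b[max(v-60,0):max(v-60,0)+140,max(u-70,0):max(u-70,0)+110],(314,400),interpolation=cv2.INTER_CUBIC)
cv2.imwrite("pics/v5.png",np.hstack([a[:,100:560],cr]))
E
```

```text
time_s: 10.78
tool_pos: [0.5305, -0.3732, 0.2489]
orientation: [[-0.005, 1.0, -0.002], [1.0, 0.005, 0.002], [0.002, -0.002, -1.0]]
force: [0.0, 0.2, -1.6]
gripper_width: 0.0139
0.55 [230.6, 235.3, 245.3, 282.8]
[236 241] [ 0.53042198 -0.37322477  0.24854591]
```

View pics/v5.png

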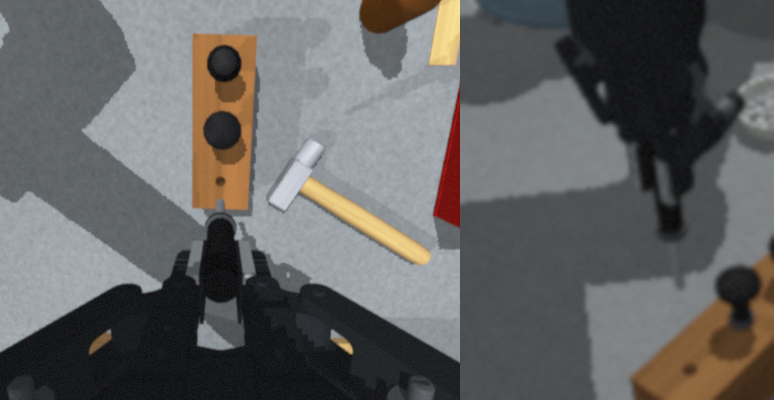

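The pin is gripped and out: in the wrist view its flange is at (321,227) and tip at about (321,203), roughly vertical, and the other tools still stand in place. I'll carry it to just short of the cream box's hole.

```bash
python3 -m pendant '[{"hand":0,"translation":[0.04,-0.003,-0.01],"turn":[0,0,0]},{"hand":0,"translation":[0.09,-0.007,-0.01],"turn":[0,0,0]},{"hand":0,"translation":[0.14,-0.011,-0.01],"turn":[0,0,0]},{"hand":0,"translation":[0.19,-0.015,-0.01],"turn":[0,0,0]},{"hand":0,"translation":[0.24,-0.018,-0.01],"turn":[0,0,0]},{"hand":0,"translation":[0.29,-0.022,-0.01],"turn":[0,0,0]},{"hand":0,"translation":[0.34,-0.026,-0.01],"turn":[0,0,0]},{"hand":0,"translation":[0.39,-0.030,-0.01],"turn":[0,0,0]},{"hand":0,"translation":[0.44,-0.034,-0.01],"turn":[0,0,0]},{"hand":0,"translation":[0.49,-0.038,-0.01],"turn":[0,0,0]},{"hand":0,"translation":[0.54,-0.041,-0.01],"turn":[0,0,0]},{"hand":0,"translation":[0.59,-0.045,-0.01],"turn":[0,0,0]},{"hand":0,"translation":[0.64,-0.049,-0.01],"turn":[0,0,0]},{"hand":0,"translation":[0.68,-0.052,-0.01],"turn":[0,0,0]},{"hand":0,"translation":[0.708,-0.0545,-0.01],"turn":[0,0,0]},{"hand":0,"translation":[0.708,-0.0545,-0.01],"turn":[0,0,0]},{"hand":0,"translation":[0.708,-0.0545,-0.01],"turn":[0,0,0]}]'
python3 - <<'E'
from h import *
k=get_calibration("wrist");a=snapshot("wrist");cv2.imwrite("pics/w6.png",a);np.save("w6.npy",np.array([k["fovy"],k["cx"],k["cy"],*np.array(k["world_to_cam"]).ravel()]))
s=observe();t=np.array(s["tool_pos"]);print(t,s["gripper_width"])
print("hole pred",proj(k,[.472,.3755,.07]),"tip/flange/top pred",proj(k,[t-[0,0,.102],t-[0,0,.05],t+[0,0,.02]]))
E
```

```text
time_s: 13.05
tool_pos: [0.4729, 0.3334, 0.2596]
orientation: [[-0.005, 1.0, -0.001], [1.0, 0.005, -0.001], [-0.001, -0.001, -1.0]]
force: [-0.1, -0.0, -0.9]
gripper_width: 0.0136
[0.47305408 0.33317282 0.25983011] 0.014072019567552095
hole pred [[320.09059773 139.6920373 ]] tip/flange/top pred [[320.83966573 204.21138042]
 [320.80311492 228.25924682]
 [320.70822517 290.69004663]]
```

View pics/w6.png

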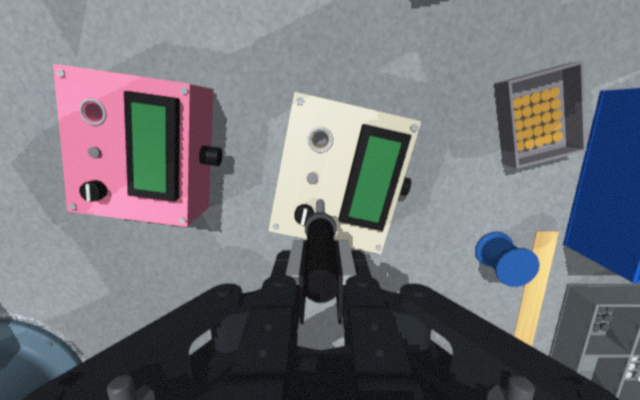

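The wrist view shows the cream box's hole at (320.5,138.5), predicted at (320.1,139.7), and the pin tip at (320.5,202), predicted at (320.8,204). I'll move above the hole and look once more just before inserting.

```bash
python3 -m pendant '[{"hand":0,"translation":[0.02,0,0],"turn":[0,0,0]},{"hand":0,"translation":[0.042,0,0],"turn":[0,0,0]},{"hand":0,"translation":[0.042,0,0.03],"turn":[0,0,0]},{"hand":0,"translation":[0.042,0,0.06],"turn":[0,0,0]},{"hand":0,"translation":[0.042,0,0.076],"turn":[0,0,0]},{"hand":0,"translation":[0.042,0,0.076],"turn":[0,0,0]},{"hand":0,"translation":[0.042,0,0.076],"turn":[0,0,0]}]'
python3 - <<'E'
from h import *
k=get_calibration("wrist");a=snapshot("wrist");b=snapshot("scene");kb=get_calibration("scene")
t=np.array(observe()["tool_pos"]);print(t,"hole",proj(k,[.4724,.3767,.07]),proj(kb,[.4724,.3767,.07]))
u,v=proj(kb,[.4724,.3767,.07])[0].astype(int)
cv2.imwrite("pics/v7.png",np.hstack([cv2.resize(a[120:270,250:400],(400,400),interpolation=cv2.INTER_CUBIC),cv2.resize(b[v-40:v+30,u-35:u+35],(400,400),interpolation=cv2.INTER_CUBIC)]))
E
```

```text
time_s: 13.98
tool_pos: [0.4736, 0.3766, 0.1857]
orientation: [[-0.005, 1.0, 0.002], [1.0, 0.005, 0.001], [0.001, 0.002, -1.0]]
force: [-0.3, -0.8, -0.2]
gripper_width: 0.0137
[0.47365544 0.37651894 0.18596094] hole [[318.76566136 199.2613533 ]] [[387.97629402 148.01945929]]
```

View pics/v7.png

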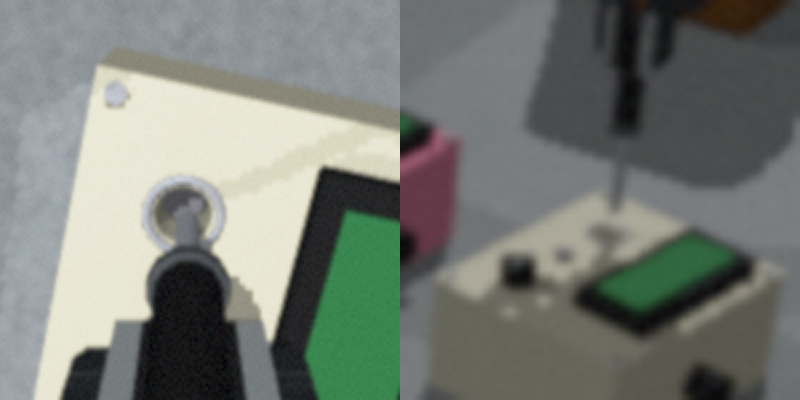

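The wrist crop shows the tip at (190,207) against the hole centre at (184,213). The scene crop shows the tip at (615,207), just above the hole at (608,233). The tip looks slightly too far forward, so I'll triangulate the offset.

```bash
python3 - <<'E'
from h import *
from scipy.optimize import least_squares
k=get_calibration("wrist");kb=get_calibration("scene")
def tri(w,s):
    return least_squares(lambda P:np.r_[proj(k,P)[0]-w,proj(kb,P)[0]-s],[.47,.37,.08]).x
q=2.6667;c=5.714
tip=tri([250+190/q,120+207/q],[352+615/c,108+207/c]);hole=tri([250+184/q,120+213/q],[352+608/c,108+233/c])
print("tip",tip,"hole",hole,tip-hole,"cam",ray(k,0,0)[0])
for z in(.075,.08,.084,.09):print(z,onz(k,250+190/q,120+207/q,z))
E
```

```text
tip [0.48218349 0.39604867 0.12380266] hole [0.48184116 0.39125392 0.11073506] [0.00034233 0.00479475 0.0130676 ] cam [0.47305124 0.44640751 0.31720019]
0.075 [0.47454196 0.37935126 0.075     ]
0.08 [0.47451119 0.38073557 0.08      ]
0.084 [0.47448657 0.38184302 0.084     ]
0.09 [0.47444964 0.3835042  0.09      ]
```

```bash
python3 -m pendant '[{"hand":0,"translation":[-0.0045,-0.0015,0],"turn":[0,0,0]},{"hand":0,"translation":[-0.0045,-0.0015,0],"turn":[0,0,0]},{"hand":0,"translation":[-0.0045,-0.0015,0.01],"turn":[0,0,0]},{"hand":0,"translation":[-0.0045,-0.0015,0.018],"turn":[0,0,0]},{"hand":0,"translation":[-0.0045,-0.0015,0.018],"turn":[0,0,0]}]'
python3 -m pendant '[{"hand":0,"translation":[0,0,0.005],"turn":[0,0,0]},{"hand":0,"translation":[0,0,0.010],"turn":[0,0,0]},{"hand":0,"translation":[0,0,0.010],"turn":[0,0,0]}]'
```

```text
time_s: 14.7
tool_pos: [0.4706, 0.3711, 0.1647]
orientation: [[-0.005, 1.0, -0.002], [1.0, 0.005, -0.001], [-0.001, -0.002, -1.0]]
force: [0.4, 0.3, -0.4]
gripper_width: 0.014
time_s: 15.08
tool_pos: [0.4711, 0.3713, 0.1557]
orientation: [[-0.005, 1.0, -0.001], [1.0, 0.005, -0.0], [-0.0, -0.001, -1.0]]
force: [-0.4, -0.3, -0.3]
gripper_width: 0.0139
```

```bash
python3 -m pendant '[{"hand":0,"translation":[0,0,0.004],"turn":[0,0,0]},{"hand":0,"translation":[0,0,0.007],"turn":[0,0,0]},{"hand":0,"translation":[0,0,0.007],"turn":[0,0,0]}]'
python3 -m pendant '[{"hand":0,"translation":[0,0,0.003],"turn":[0,0,0]},{"hand":0,"translation":[0,0,0.003],"turn":[0,0,0]}]'
```

```text
time_s: 15.45
tool_pos: [0.4715, 0.3716, 0.1495]
orientation: [[-0.005, 1.0, 0.0], [1.0, 0.005, 0.0], [0.0, 0.0, -1.0]]
force: [-0.2, -0.3, 1.3]
gripper_width: 0.0136
time_s: 15.7
tool_pos: [0.4715, 0.3716, 0.1466]
orientation: [[-0.005, 1.0, 0.0], [1.0, 0.005, 0.0], [0.0, 0.0, -1.0]]
force: [-0.7, -1.2, 3.3]
gripper_width: 0.0138
```

```bash
python3 -m pendant '[{"hand":0,"translation":[0,0,0.002],"turn":[0,0,0]},{"hand":0,"translation":[0,0,0.003],"turn":[0,0,0]},{"hand":0,"translation":[0,0,0.003],"turn":[0,0,0]}]'
python3 -m pendant '[{"hand":0,"translation":[0,0,0.002],"turn":[0,0,0]},{"hand":0,"translation":[0,0,0.002],"turn":[0,0,0]},{"hand":0,"translation":[0,0,0.002],"turn":[0,0,0]}]'
```

```text
time_s: 16.08
tool_pos: [0.4717, 0.3718, 0.1442]
orientation: [[-0.005, 1.0, 0.001], [1.0, 0.005, 0.001], [0.001, 0.001, -1.0]]
force: [-1.8, -0.7, 6.6]
gripper_width: 0.0138
time_s: 16.45
tool_pos: [0.4722, 0.3721, 0.144]
orientation: [[-0.005, 1.0, 0.002], [1.0, 0.005, 0.001], [0.001, 0.002, -1.0]]
force: [-3.6, -1.3, 14.1]
gripper_width: 0.0138
```

The force climbed softly over about 6 mm and then jumped to 14 N with no further travel, so the button should be bottomed. One last check that the pose is steady, plus a final picture.

```bash
python3 -m pendant '[{"hand":0,"translation":[0,0,0],"turn":[0,0,0]},{"hand":0,"translation":[0,0,0],"turn":[0,0,0]},{"hand":0,"translation":[0,0,0],"turn":[0,0,0]},{"hand":0,"translation":[0,0,0],"turn":[0,0,0]}]'
python3 - <<'E'
from h import *
a=snapshot("wrist");b=snapshot("scene")
cv2.imwrite("pics/v8.png",np.hstack([cv2.resize(a[120:270,250:400],(400,400)),cv2.resize(b[110:350,210:450],(400,400))]))
E
```

```text
time_s: 16.95
tool_pos: [0.4722, 0.3722, 0.144]
orientation: [[-0.005, 1.0, 0.002], [1.0, 0.005, 0.001], [0.001, 0.002, -1.0]]
force: [-2.9, -2.2, 13.5]
gripper_width: 0.0134
```

View pics/v8.png

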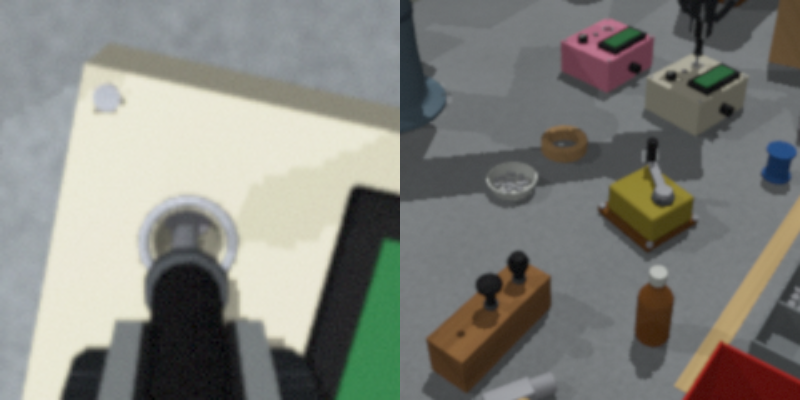

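The shank stands well inside the hole (wrist crop at about (187,235)). The lever is at rest, and the punch and awl are still in the holder. I'm handing in.

```bash
python3 -c "from rig import *; print(sign_off()); print(observe()['force'],observe()['tool_pos'])"
```

```text
the job is handed in; nothing more can be done
None
the job is handed in; nothing more can be done
```

The job is handed in at about 17 s of the 58 s allowed. The reset pin was still gripped and holding the button down; `sign_off()` gives no verdict.

- **Lever:** I pushed it with the shut fingers until the force jumped to about 21 N at the stop, then lifted clear. The later pictures show it back at rest.
- **Pin:** It was gripped at 80 N, lifted out of the holder and put down the cream box's hole. The force rose gently over about 6 mm and then went hard. The last reading was steady at about 13.5 N with no further travel, so I judge the button fully down.
- **Surroundings:** In the last picture the punch, the awl and the bystanders in view look undisturbed. The tray and most of the hammer are outside that picture.

Some checks disagreed:
- **Grip opening:** it read about 14 mm on a 16 mm handle.
- **Tip position:** the pin tip sat about 4–5 mm forward of where I expected, probably from a slight tilt, and I corrected for that before inserting.
- **Triangulation:** the scene and wrist views together put the hole about 40 mm too high, so I used them only for the tip's offset from the hole.
- **Side force:** about 3–4 N remained on the pin at the end.

I viewed 11 pictures, one over the budget of 10.

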